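# Start the count timer and hold the source shutter open at its index

### The arm

A 6-joint arm with a two-finger parallel gripper is mounted at the origin on a cart in front of the work surface, level with it; the furniture and walls round the work are solid. World frame = base frame: x ahead of the robot, y to its left, z up, the work surface at z = 0. Lengths are in mm, angles in degrees, forces in N, time in s.
With the tool pointing down it reaches from about 325 to 925 mm from the base axis. Payload 3.1 kg.
Tool frame: the origin (TCP) lies on the mounting face of the last link; the fingertips stand 173 mm ahead of it and the grasp point (between the pads) lies 155 mm ahead of it; z points along the fingers, y is the line along which they close (so a half turn about z gives the same grasp; the last joint's range is limited). The gripper opens to 85 mm and grips with 20 to 120 N. Pads are 22 mm wide; open, the fingers measure 114 mm over their backs; the gripper's body (76 mm by 85 mm) begins 54 mm behind the grasp point. The pads swing forward as they close: fully open they stand 13 mm farther back than shut.
Start: joints at [-82.231, 12.427, 92.441, -0, 75.132, -6.429], TCP at [153.316, -605.917, 404.7] pointing down, gripper open.
Joint ranges: [-157.48, 157.48], [-44.54, 120.13], [17.64, 146.25], [-64.5, 244.5], [7.68, 150.69], [-147.95, 147.95]. Speed limits (degrees/s): [159.86, 159.86, 180, 180, 180, 180].

### API

Orientations are given as [roll, pitch, yaw] about the fixed x, y, z axes, in that order (R = Rz(yaw) Ry(pitch) Rx(roll)).
In Python, from station import ctrl, fingers, cams, models, status gives the robot as it stands. Calls block until the motion is done:
- ctrl.goto(position, orientation): joint-space move of the TCP to a pose.
- ctrl.move_l(position, attitude=None, speed=150): straight line of the TCP; attitude=None keeps the orientation; speed is the mean speed in mm/s.
- ctrl.move_j(angles): joint-space move.
- fingers.grip(opening, squeeze=None): finger opening in mm; squeeze is the grip in N (None keeps the last); returns when the fingers have stopped.
- ctrl.wait(seconds).
- ctrl.solve_ik(position, orientation): joint angles nearest the present ones, or None.
- cams.get_image(name): name is "side" or "top"; returns (picture, depth): 480x640x3 uint8, red, green, blue; 480x640 float32, mm along the optical axis (not along the pixel's ray), 0 where there is no reading.
- cams.get_calibration(name): a dict with "fx", "fy", "cx", "cy" (pixels), "R" (3x3) and "t" (3): a world point X has camera coordinates R X + t. Camera axes: x right, y down, z forward; pixel columns grow to the right and rows downward; lengths in mm; the calibration is good to about 2 mm. A picture is of the moment at which its call begins. get_calibration takes no time and is no camera call.
A pose or a line that the arm cannot do raises ctrl.Unreachable and nothing moves.
- ctrl.sign_off(): hands the job in; it is judged then, once.
Trained networks look in the newest picture that a camera, given by its name, has taken for a name from the list of things; names that differ only in an ending like _2 or _b are one class to them, and where a whole thing is asked for, a point or a joint stands for the part that bears it (a point fixed in the world has none). Each returns a list of dicts, best first, with "score" (0 to 1); they miss things now and then, are a little off and sometimes report something else, mostly with a low value. They report only what shows in the picture. A call takes as long as a camera call.
- models.look_for(camera, label): "point" ([column, row] in pixels, amid what is visible of it).
- models.trace(camera, label): "region" (480x640 bool, what is visible of it) and "point" ([column, row] in pixels, amid what is visible of it).
- models.pinpoint(camera, label): "point" ([column, row] in pixels: a listed point, or the origin of a listed thing).
Readings, each from a call of its own:
- status.get_t(): time.
- status.get_joint_pos(): joint angles.
- status.get_qvel(): joint speeds.
- status.get_effort(): joint torques, N m.
- status.get_tcp_pos(): TCP position.
- status.get_ee_rot(): TCP orientation.
- status.get_wrist_force(): force on the tool from outside, world axes, zero at the start.
- status.get_moment(): the same for the moment, N m.
- status.get_grip_width(): finger opening in mm.
- status.get_grip_force(): force on a finger pad.
Only numpy, scipy, OpenCV 4.12 (cv2) and the standard library are available. Lean on these libraries where they do the work, as an engineer would, in place of code of your own. Each camera call takes 0.05 s, during which the arm holds its last target. There are 200 camera calls.

### The job

Start the timed exposure of the filter sample: first, with the source shutter still closed, press the plunger head on top of the count timer right down to its stop and let it spring back up. Then pull the source stand's spring-return shutter out by its bow handle until its pointer is level with the index clip on the guide rail, at no time more than a centimetre past the clip, and keep it there: the program finishes while the gripper still holds the shutter at the clip, because it springs shut if let go. Leave the vials, the specimen card and the tweezers where they are.

Things in the scene. Friction and masses are not known exactly. Their poses are not given: they have to be found in the camera images.
- source_stand: Grey source stand, fixed. Base 260 x 130 x 10 mm; grey head 110 (x) x 126 mm, top 100 mm above the desk (cap to 113 mm); before it two level guide rails (top 58 mm above the desk), the flat steel shutter blade between them. Origin on the desk under the middle of the head's front face: head x 0 to 110 mm, rails x -144 to 0. x points from handle to head: the shutter pulls out along -x; y left, z up.
- shutter: Flat steel blade with an upright bow handle of round 10 mm bar on its outer end. Top bar along y, 62 mm over all, 42 mm free between uprights, 28 mm free below it. Same axes as the stand; origin at the stand's when closed (as at the start; bar then 65 mm in front of the head), moves along the stand's -x when pulled, 60 mm to its end stop. A spring pulls it shut: about 4 N closed, 10 N at the stop.
- handle_grip (a point): Middle of the axis of the bow handle's 10 mm thick top bar, 92.5 mm above the desk; place to pinch from above, fingers in front of and behind the bar.
- pointer_tip (a point): Tip of the small steel pointer that stands out to the left (stand's +y) from the foot of the bow handle, 61 mm above the desk, at the same stand x as the handle bar; moves with the shutter.
- index_clip: Black clip on the left (+y) guide rail, 10 mm along the rail, 21 mm across, 24 mm high, a fine line across its top, a thumbscrew outside; fixed. Axes parallel to the stand's; origin under its middle, 37.5 mm above the desk, line at its x = 0. Marks how far to pull: pointer tip at the same stand x as the clip, 22 to 50 mm of shutter travel out, different each time.
- count_timer: White count timer standing firmly on the desk, 112 (x) x 88 x 57 mm, with a sloping front with display and keys (toward its -x) and a flat top behind it. Origin at the middle of its underside. Fixed.
- plunger_top (a point): Middle of the top of the timer's black mushroom plunger head, 33 mm across, 91 mm above the desk when up; its axis is 22 mm behind (timer's +x) the timer's middle. It moves straight down.
- start_plunger (a joint): How far the plunger is pressed down in m: 0 up, 0.012 at its stop. Spring about 4 N at the top and 8.5 N at the stop.
- vial_1: Capped sample vial, 24 mm wide, 55 mm high, standing between the two devices; leave alone. Origin at the middle of its underside.
- vial_2: Second such vial, beside the first; leave alone.
- coin_card_1: White specimen card, 46 x 46 x 10 mm, lying between the two devices; leave alone.
- tweezers: Steel tweezers 126 mm long, 8 mm high, lying in front of the devices; leave alone.

How it is judged (in metres and radians):
On the way, in this order (a step that is already met when the one before it is completed fails the run):
1. the timer's plunger is pressed down to its stop while the shutter is closed (value of joint start_plunger above 0.0105 m and x of shutter in the frame of source_stand above -0.005 m), for 0.1 s.
2. the plunger is let up again (value of joint start_plunger below 0.002 m), for 0.1 s.
3. the shutter is pulled out and its pointer is kept at the index clip (x of pointer_tip in the frame of index_clip between -0.004 and 0.004 m and contact force between the fingers and shutter above 2 N), for 0.5 s.
At the end, for the whole second after the job is handed in: The program has ended with the fingers still holding the bow handle (more than 2 N), the shutter at rest with its pointer within 4 mm of the index clip's line along the rail, and the timer's plunger up (all of step 3 and linear speed of shutter below 0.01 m/s and value of joint start_plunger below 0.002 m); the arm keeps its last pose, push and grip.
It fails at once if the shutter is pulled more than 10 mm past the index clip (x of pointer_tip in the frame of index_clip below -0.01 m).
It fails at once if a vial, the specimen card or the tweezers is displaced by more than 25 mm (distance of any of vial_1, vial_2, coin_card_1, tweezers from where it was at the start of the episode above 0.025 m).
It also fails if it takes over 48 s, if anything falls off the work surface, if the arm or the gripper's body presses on something with over 40 N, if the wrist force passes 120 N, or if a joint passes its speed limit or range.

## Working session

There is one attempt and no reset: what is moved stays moved. The work goes in short steps, each a Python script; the robot and the scene stay as the last script left them, time stands still between calls to the robot, and variables do not carry over. Pictures are saved under pics/ and viewed, at most 10 in all, crops included, and the job is handed in when it is done.

```bash
mkdir -p pics; cat > h.py <<'E'
import numpy as np, cv2
from station import ctrl, fingers, cams, models, status
def ray(cam,p):
    c=cams.get_calibration(cam);R=np.array(c["R"]);t=np.array(c["t"]).ravel()
    d=R.T@np.array([(p[0]-c["cx"])/c["fx"],(p[1]-c["cy"])/c["fy"],1.]);return -R.T@t,d
def atz(cam,p,z):
    o,d=ray(cam,p);return o+d*(z-o[2])/d[2]
def cloud(cam,depth):
    c=cams.get_calibration(cam);R=np.array(c["R"]);t=np.array(c["t"]).ravel()
    v,u=np.mgrid[:480,:640];P=np.stack([(u-c["cx"])/c["fx"]*depth,(v-c["cy"])/c["fy"]*depth,depth],-1)
    return (P-t)@R
E
python3 - <<'E'
from h import *
np.set_printoptions(precision=1,suppress=True)
for cam in("top","side"):
    im,d=cams.get_image(cam);cv2.imwrite(f"pics/{cam}0.png",im[...,::-1]);np.save(f"{cam}0.npy",d)
    print(cam,"pos",ray(cam,(320,240))[0])
    W=cloud(cam,d)
    for n,z in(("plunger_top",91),("handle_grip",92.5),("pointer_tip",61),("index_clip",37.5),("source_stand",0),("count_timer",0),("shutter",0)):
        for r in models.pinpoint(cam,n)[:2]:
            p=np.array(r["point"]);u,v=p.round().astype(int)
            print(n,round(r["score"],2),p,atz(cam,p,z),"depthpt",W[min(v,479),min(u,639)])
print(status.get_t())
E
```

```text
top pos [355.2  -7.  938.4]
plunger_top 0.65 [428.8 213.4] [ 622.1 -222.    91. ] depthpt [ 623.2 -222.7   90. ]
handle_grip 0.91 [182.8 258. ] [524.7 246.3  92.5] depthpt [524.2 245.2  95. ]
pointer_tip 0.69 [314.1 260.7] [530.5  -1.4  61. ] depthpt [539.5  -0.9  12.9]
pointer_tip 0.68 [164.3 251.5] [543.3 293.2  61. ] depthpt [543.1 294.9  57.4]
index_clip 0.63 [159.5 271.1] [508.2 307.   37.5] depthpt [504.8 298.5  59. ]
index_clip 0.48 [199.7 235.5] [583.  232.5  37.5] depthpt [578.8 228.4  50.4]
source_stand 0.94 [199.4 234.1] [595.6 243.3   0. ] depthpt [582.  229.8  53.6]
count_timer 0.85 [425.6 240.9] [ 589.8 -236.     0. ] depthpt [ 575.9 -223.4   54.7]
shutter 0.78 [201.  234.7] [594.3 239.8   0. ] depthpt [580.3 225.9  52.7]
side pos [340.1 733.4 657.1]
plunger_top 0.68 [315.3 149.9] [ 618.9 -238.5   91. ] depthpt [ 664.6 -395.4   -0.8]
handle_grip 0.67 [270.4 344.1] [528.9 257.1  92.5] depthpt [528.4 259.7  95.5]
pointer_tip 0.92 [256.3 380. ] [535.6 292.2  61. ] depthpt [539.8 283.5  49.1]
index_clip 0.76 [274.2 408.1] [506.3 308.6  37.5] depthpt [504.9 312.8  43.7]
source_stand 0.74 [234.9 370.8] [589.9 241.3   0. ] depthpt [570.  280.2  51.6]
shutter 0.65 [234.9 371.8] [589.2 242.9   0. ] depthpt [569.8 281.   50.6]
0.8
```

```bash
python3 - <<'E'
import cv2
t=cv2.imread("pics/top0.png");s=cv2.imread("pics/side0.png")
a=cv2.resize(t[170:330,110:490],None,fx=2.1,fy=2.1,interpolation=3)
cv2.imwrite("pics/t1.png",a)
b=cv2.resize(s[270:450,150:390],None,fx=3.3,fy=3.3,interpolation=3);cv2.imwrite("pics/s1.png",b)
E
```

```text
(no output)
```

View pics/t1.png

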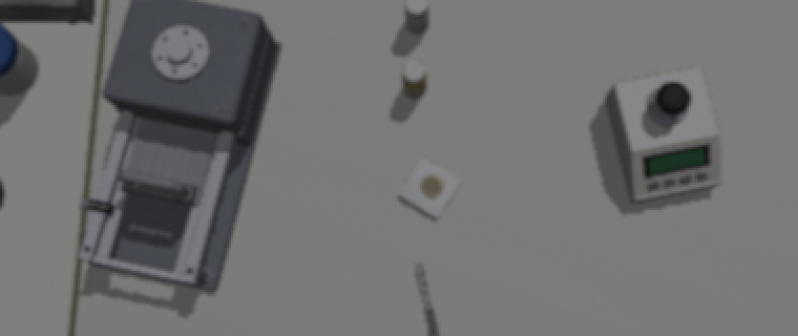

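View pics/s1.png

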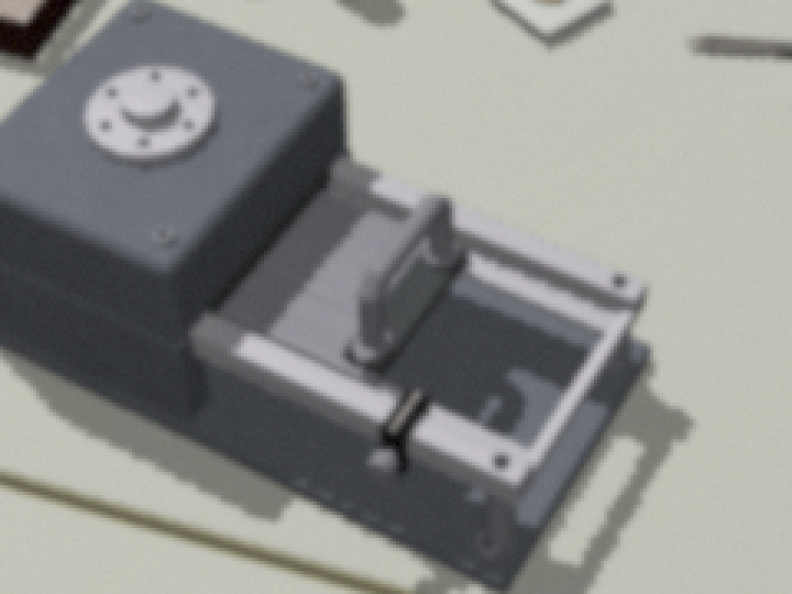

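View pics/top0.png

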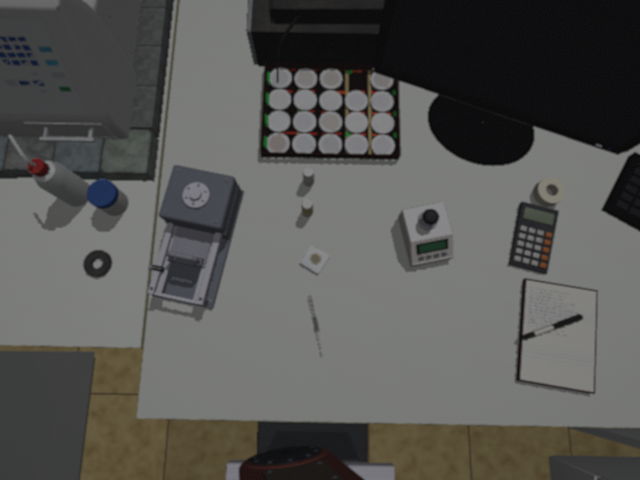

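The top view shows the plunger at about (430,216), the handle bar at (186,260), the clip at (157,268), the head at top-left, and the stand turned about 15°. The side crop has the handle bar near (274,343) and the clip top near (274,393). The networks agree with these, apart from the duplicate reports for pointer_tip and index_clip. Next I refine the yaw and the positions from depth.

```bash
python3 - <<'E'
from h import *
np.set_printoptions(precision=1,suppress=True)
def box(W,m,n):
    P=W[m];r=cv2.minAreaRect(P[:,:2].astype(np.float32));print(n,m.sum(),r,P.mean(0))
for cam in("top","side"):
    W=cloud(cam,np.load(f"{cam}0.npy"));im=cv2.imread(f"pics/{cam}0.png").max(-1)
    near=lambda x,y,r:np.hypot(W[...,0]-x,W[...,1]-y)<r
    z=W[...,2]
    box(W,near(655,240,90)&(z>96)&(z<104),"head")
    box(W,near(622,-224,30)&(z>86)&(z<96),"plunger")
    box(W,near(526,248,42)&(z>88)&(z<99),"bar")
    m=near(506,302,18)&(z>52)&(im<75);box(W,m,"clip dark")
    v,u=np.nonzero(m);print("clip px",u.mean(),v.mean(),atz(cam,(u.mean(),v.mean()),61))
    box(W,near(540,260,110)&(z>54)&(z<61)&(im>130),"rails")
E
```

```text
head 2886 ((646.570556640625, 227.51629638671875), (125.48311614990234, 110.00004577636719), 78.88203430175781) [644.4 226.7 100.2]
plunger 203 ((616.7909545898438, -226.443359375), (31.400060653686523, 30.919078826904297), 47.843074798583984) [ 616.5 -225.9   89.9]
bar 152 ((528.9258422851562, 250.09483337402344), (61.356117248535156, 10.064664840698242), 78.89254760742188) [528.1 248.3  95.3]
clip dark 67 ((510.87109375, 304.7398376464844), (25.409055709838867, 15.271471977233887), 62.698509216308594) [509.9 302.8  60.6]
clip px 157.7910447761194 268.2238805970149 [509.8 302.7  61. ]
rails 1 ((448.13970947265625, 232.69850158691406), (0.0, 0.0), 0.0) [448.1 232.7  54.3]
head 4732 ((644.0865478515625, 231.72479248046875), (126.95413970947266, 109.95797729492188), 79.2586441040039) [642.2 236.9  98.8]
plunger 93 ((614.0480346679688, -223.2900848388672), (30.325136184692383, 28.28968620300293), 76.86756134033203) [ 614.3 -221.6   88.4]
bar 292 ((526.5256958007812, 254.08843994140625), (59.330936431884766, 10.47134017944336), 78.98017120361328) [526.2 257.3  93.9]
clip dark 87 ((510.0473937988281, 306.6589660644531), (21.796581268310547, 13.40937328338623), 80.10939025878906) [507.8 310.5  58.5]
clip px 272.18390804597703 398.42528735632186 [507.1 312.3  61. ]
rails 1273 ((519.8939819335938, 253.3096923828125), (113.55921936035156, 144.40484619140625), 78.84839630126953) [511.6 263.5  56.5]
```

The stand yaw is -11° (head and bar rectangles agree, and bar to head centre is 120 mm as specified). Plunger is at about (616,-225), the bar at about (527.7,252), and the pull will be about 27–32 mm. Now I press the plunger.

```bash
python3 - <<'E'
from h import *
np.set_printoptions(precision=1,suppress=True)
fingers.grip(0,40)
p=np.array([616,-225.]);o=status.get_ee_rot();print(o,status.get_grip_width())
for yaw in(79,-101):print(yaw,ctrl.solve_ik([527.7,252,300],[180,0,yaw]),ctrl.solve_ik([616,-225,290],[180,0,yaw]))
ctrl.goto([*p,300],[180,0,0]if ctrl.solve_ik([*p,300],[180,0,0]) is not None else o)
ctrl.move_l([*p,268],speed=100)
f0=np.array(status.get_wrist_force())
for z in np.arange(264,244,-1.5):
    ctrl.move_l([*p,z],speed=40);f=np.array(status.get_wrist_force())-f0
    print(z,status.get_tcp_pos()[2],f)
    if f[2]>22:break
ctrl.wait(.3);print(np.array(status.get_wrist_force())-f0)
ctrl.move_l([*p,320],speed=100);print(status.get_t())
E
```

```text
[180.    0.   14.2] -0.08102199510303972
79 [ 18.7  13.9 102.7  -0.   63.4  29.7] [-26.2  22.5  92.8   0.   64.8 -15.2]
-101 None None
264.0 264.5100135303401 [-0.5 -0.5 -0.1]
262.5 263.38086066995146 [-1.2  1.   3.8]
261.0 261.5121525223211 [-0.1  0.3  3.5]
259.5 259.9316025317832 [-0.8  0.6  5.2]
258.0 258.49823135123813 [-1.5  0.   6.2]
256.5 257.1356545474328 [-1.5  1.7  6.3]
255.0 255.76617698365845 [-0.7  0.3  7.5]
253.5 254.39337733424594 [-1.1  1.1  7.4]
252.0 253.02042522640133 [-1.   1.   7.6]
250.5 252.1093803432598 [-2.6  2.  10. ]
249.0 252.03249725485338 [-5.3  1.6 14.9]
247.5 251.91802912189044 [-8.2  3.4 21.1]
246.0 251.8620039131666 [-9.7  4.6 25.8]
[-9.7  4.2 25.7]
8.65
```

```bash
python3 - <<'E'
from h import *
np.set_printoptions(precision=1,suppress=True)
o=[180,0,79];b=np.array([527.7,252.]);z=92.5+155
fingers.grip(55,40)
ctrl.goto([*b,340],o)
ctrl.move_l([*b,z],speed=120)
print(status.get_tcp_pos(),status.get_wrist_force())
fingers.grip(0,60)
print(status.get_tcp_pos(),status.get_wrist_force(),status.get_grip_width(),status.get_grip_force())
for cam in("top","side"):
    im,d=cams.get_image(cam);cv2.imwrite(f"pics/{cam}2.png",im[...,::-1]);np.save(f"{cam}2.npy",d)
    for n,zz in(("pointer_tip",61),("index_clip",37.5),("handle_grip",92.5)):
        for r in models.pinpoint(cam,n)[:2]: print(cam,n,round(r["score"],2),np.array(r["point"]),atz(cam,r["point"],zz))
s=cv2.imread("pics/side2.png")
cv2.imwrite("pics/s2.png",cv2.resize(s[320:440,190:350],None,fx=5,fy=5,interpolation=3))
print(status.get_t())
E
```

```text
[528.3 252.1 248.3] [-0.1  0.2  1.2]
[528.5 252.  248.4] [ 2.1 -0.   0.8] 7.945140924529172 58.58055531978607
top handle_grip 0.7 [181.3 258.7] [523.3 249.   92.5]
side pointer_tip 0.85 [253.1 378.3] [540.4 290.9  61. ]
side pointer_tip 0.51 [218.1 255.6] [681.6  82.2  61. ]
side index_clip 0.8 [271.7 407.1] [509.8 308.2  37.5]
side handle_grip 0.78 [271.9 342.5] [528.  254.   92.5]
12.8
```

View pics/s2.png

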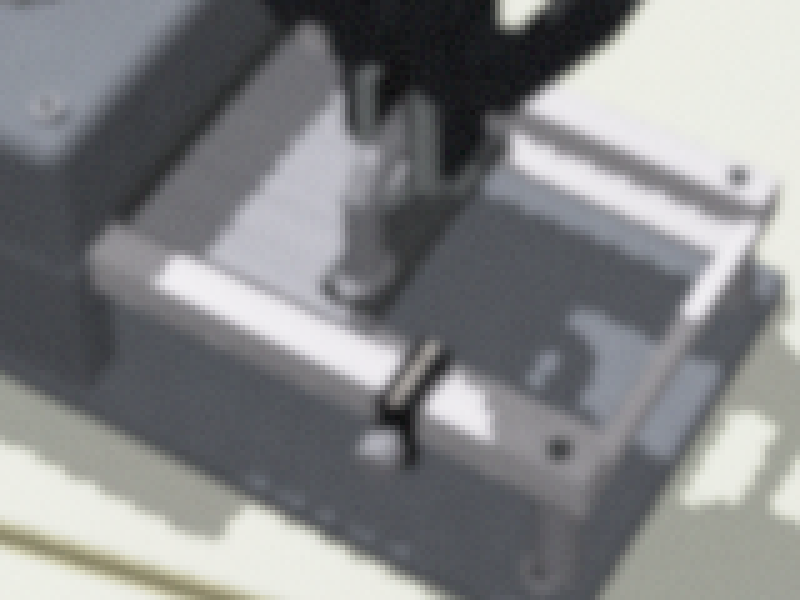

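The side crop shows both fingers round the bar. The clip line's centre is at about px (272.2,394.5) and the handle foot at about (261.5,377.5). I'll convert these, the rail end and the depth-based clip to stand coordinates for a travel figure independent of the networks.

```bash
python3 - <<'E'
from h import *
np.set_printoptions(precision=1,suppress=True)
a=np.radians(-11);ex=np.array([np.cos(a),np.sin(a)]);ey=np.array([-ex[1],ex[0]])
b=np.array(status.get_tcp_pos())[:2]
S=lambda X:np.array([(X[:2]-b)@ex-65,(X[:2]-b)@ey,X[2]])
P=lambda u,v:((u+.5)/5-.5+190,(v+.5)/5-.5+320)
for n,c,z in(("clip line mid",(415,375),61.5),("line near",(390,403),61.5),("line far",(438,345),61.5),("foot",(358,287),61),("railend screw",(558,447),58),("screw2",(738,175),58),("headcorner rail",(120,222),58),("rail end corner",(590,458),58)):
    print(n,S(atz("side",P(*c),z)))
for cam in("top","side"):
  for k in("0","2"):
    W=cloud(cam,np.load(f"{cam}{k}.npy"));im=cv2.imread(f"pics/{cam}{k}.png").max(-1)
    d=W[...,:2]-b;x=d@ex-65;y=d@ey;z=W[...,2]
    m=(abs(y-57)<20)&(x<-80)&(x>-125)&(z>59.5)&(z<66)
    if m.any():print(cam,k,"clip top",m.sum(),x[m].mean(),x[m].min(),x[m].max(),y[m].mean(),z[m].mean())
    m=(abs(y)<70)&(z>54)&(z<62)
    if m.any():print("  rail xmin",np.percentile(x[m],.3),"y",np.percentile(y[m],[.3,99.7]))
    for zz in (98,):
        m=(abs(y)<80)&(z>96)&(z<104)&(x>-30);print("  head x",x[m].min(),"y",y[m].min(),y[m].max())
E
```

```text
clip line mid [-95.3  50.3  61.5]
line near [-94.2  60.3  61.5]
line far [-95.6  39.8  61.5]
foot [-68.6  33.7  61. ]
railend screw [-134.7   49.4   58. ]
screw2 [-135.   -48.5   58. ]
headcorner rail [-2.4 43.7 58. ]
rail end corner [-142.9   48.4   58. ]
top 0 clip top 72 -95.96592298803465 -123.84307833512437 -80.60319846280953 47.03099035629067 61.51443899846721
  rail xmin -142.39302064827837 y [-64.3  62.3]
  head x 0.45043521896921845 y -78.28340059704536 61.145503949513284
  rail xmin -142.03247795495417 y [-66.2  10.8]
  head x 0.16566714429508522 y -79.96751911941378 61.42249706770067
side 0 clip top 76 -95.23476770591951 -100.25877983552013 -90.49548692601519 49.77887214949292 60.4490160767345
  rail xmin -145.72442591111127 y [-65.3  64.1]
  head x -2.8328940948650754 y -79.93641717717333 65.3999109756914
side 2 clip top 65 -95.00742485566361 -100.63397316020072 -90.39882110709148 50.067191427752114 60.55499890070961
  rail xmin -145.52433838978968 y [-65.7  64.3]
  head x -2.9091891767454214 y -79.90979998088221 64.87019595915402
```

Clip at stand x of about -95.3 by side camera, whose bias here is about -2 mm (bar, head and rail end all agree). That gives about 28.5 mm of travel. I pull in increments, correcting for arm lag.

```bash
python3 - <<'E'
from h import *
np.set_printoptions(precision=1,suppress=True)
a=np.radians(-11);ex=np.array([np.cos(a),np.sin(a)]);ey=np.array([-ex[1],ex[0]])
p0=np.array([527.7,252,247.5]);t0=np.array(status.get_tcp_pos())
cmd=0
trav=lambda:-(np.array(status.get_tcp_pos())-t0)[:2]@ex
for goal in(10,20,28.5):
    cmd=goal
    ctrl.move_l([*(p0[:2]-cmd*ex),p0[2]],speed=40);ctrl.wait(.2)
    print(goal,trav(),status.get_wrist_force(),status.get_grip_force(),status.get_grip_width())
for _ in range(2):
    cmd+=28.5-trav();ctrl.move_l([*(p0[:2]-cmd*ex),p0[2]],speed=20);ctrl.wait(.2);print(cmd,trav())
b=t0[:2]
for cam in("top","side"):
    im,d=cams.get_image(cam);cv2.imwrite(f"pics/{cam}3.png",im[...,::-1]);np.save(f"{cam}3.npy",d)
    W=cloud(cam,d);dd=W[...,:2]-b;x=dd@ex-65;y=dd@ey;z=W[...,2]
    for n,zz in(("pointer_tip",61),("index_clip",37.5),("handle_grip",92.5)):
        for r in models.pinpoint(cam,n)[:2]:
            X=atz(cam,r["point"],zz);print(cam,n,round(r["score"],2),np.array(r["point"]),(X[:2]-b)@ex-65,(X[:2]-b)@ey)
    m=(abs(y-57)<20)&(x<-80)&(x>-125)&(z>59.5)&(z<66)
    if m.any():print("clip",x[m].mean(),x[m].min(),x[m].max())
s=cv2.imread("pics/side3.png");cv2.imwrite("pics/s3.png",cv2.resize(s[330:430,210:330],None,fx=6,fy=6,interpolation=3))
print(status.get_t())
E
```

```text
10 10.066783827241336 [ 4.2 -1.3  5.2] 58.98325502872467 8.028457504597908
20 19.826226587669886 [ 5.2 -2.3  5.1] 58.9871746301651 8.007145031859562
28.5 28.119274700177346 [ 5.9 -1.6  4.7] 58.94983112812042 7.661800285289333
28.880725299822654 28.419476760314502
28.96124853950815 28.444829987416103
top index_clip 0.56 [422.3 241.9] 73.85766544469317 -453.9161177593178
top handle_grip 0.94 [176.1 273.2] -98.28245172957817 -2.0807074631766054
side pointer_tip 0.74 [274.6 389.8] -93.48868891887614 42.54793182952808
side index_clip 0.6 [273.6 405.2] -94.75223998204899 47.956454186297336
side index_clip 0.6 [254.5 265.7] 70.2391491993686 -167.81911215980568
side handle_grip 0.82 [291.7 351.1] -94.78089008602228 2.024980945440842
clip -95.2399132805764 -100.2356325316618 -90.6143008346794
15.8583
```

View pics/s3.png

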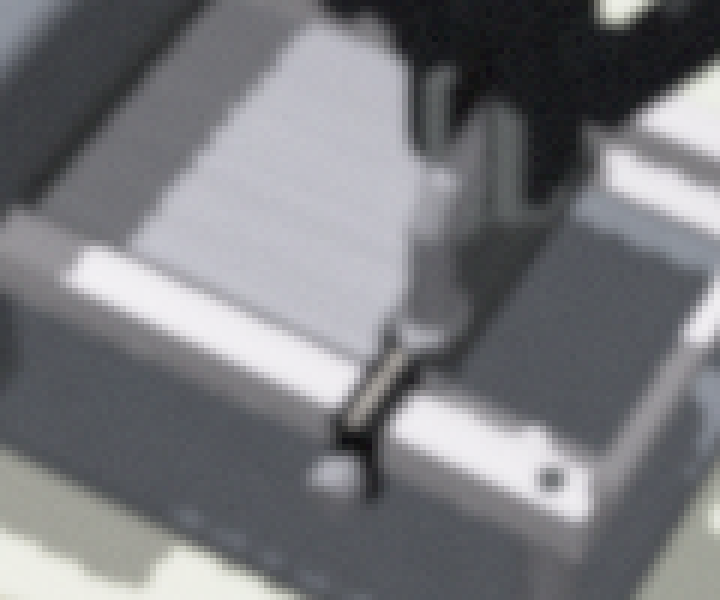

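The crop shows the clip's line, (345,425) to (408,350), extending straight to the handle foot and pointer at about (428,333). They're level to within about 1–2 mm, and the depth and network figures agree. I hold it there and hand in.

```bash
python3 - <<'E'
from h import *
p=np.array([527.7,252,247.5]);a=np.radians(-11);c=29.5
ctrl.move_l([p[0]-c*np.cos(a),p[1]-c*np.sin(a),p[2]],speed=20)
ctrl.wait(1.5);print(status.get_tcp_pos(),status.get_grip_force(),status.get_t());print(ctrl.sign_off())
E
```

```text
[500.07083293 257.51402811 248.39226844] 58.877654671669006 17.6083
the job is handed in; nothing more can be done
None
```

The job is handed in: the plunger was pressed to its stop and let up with the shutter closed, and the gripper is holding the shutter with its pointer about level with the index clip (within 1–2 mm by camera, 59 N grip, 17.6 s used); I did not re-image the plunger or the loose items after moving.

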